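# Turn a probe over against the edge of a plate

## Robot

A 7-joint arm with a two-finger parallel gripper is mounted at the origin on a cart in front of the work surface, level with it; the furniture and walls round the work are solid. World frame = base frame: x ahead of the robot, y to its left, z up, the work surface at z = 0. Lengths are in mm, angles in degrees, forces in N, time in s.
With the tool pointing down it reaches from about 350 to 900 mm from the base axis. Payload 8.1 kg.
Tool frame: the origin (TCP) lies midway between the tips of the shut fingers; the grasp point (between the pads) lies 19 mm behind it (robot.grip_depth is the distance from the TCP to the grasp point, in mm); z points along the fingers, y is the direction in which the jaws open and shut (so a half turn about z gives the same grasp; the last joint's range is limited). The gripper opens to 85 mm and grips with 20 to 120 N. Pads are 22 mm wide; open, the fingers measure 114 mm over their backs; the gripper's body (76 mm by 85 mm) begins 54 mm behind the grasp point. The pads swing forward as they close: fully open they stand 13 mm farther back than shut.
Start: joints at [-74.863, 24.895, 1.432, 90.138, -0.665, 64.973, -4.303], TCP at [224.171, 583.428, 231.323] pointing down, gripper open.
Joint ranges: [-149.89, 149.89], [-25.12, 119.58], [-72.63, 75.52], [4.76, 147.25], [-75.54, 255.54], [6.69, 114.76], [-157.13, 157.13]. Speed limits (degrees/s): [127.2, 127.2, 172.46, 172.46, 180, 180, 180].

## Interface

Orientations are given as a 3x3 rotation matrix whose columns are the frame's x, y, z axes.
In Python, from station import robot, cams, workorder gives the robot as it stands.
- The arm moves only by the tool drive_tool, never from a script. Its argument "rows" is a list of rows, each a list of 7 numbers: the shift along the tool's x, y, z in cm, then the turn, a rotation vector about the tool's x, y, z in rad, then the opening, from 0 (shut) to 1 (fully open). A call has 1 to 10 rows; each row is the pose to reach, as a shift and turn from the pose measured when the call began, along the tool's axes at that moment; what a row does not reach only later rows make up. A row lasts 1/12 s, in which the tool goes at most 41.7 mm and 7.16 degrees, less where a joint would pass 70% of its speed; a pose out of reach is approached as far as the arm can. A call with a gripper value outside its range is refused whole. The fingers move at their own pace and stop on an object; "grip_force" is the grip in N (left out, the last holds). Time passes only in rows, so rows that repeat a pose let the fingers close. It gives the time, the measured TCP pose, the force and the opening at its end, in the units of the state.
- robot.get_obs(): the state, without advancing time (a new reading comes with each control period).
- cams.capture(name): name is "side" or "top" or "wrist"; returns the picture (480x640x3 uint8, red, green, blue); there is no depth.
- cams.calibration(name): a dict with "K" (3x3 intrinsics, pixels), "T" (4x4, takes a point from camera to world coordinates). Camera axes: x right, y up, looking along -z (the intrinsics and any distortion apply to the point x, -y, -z); pixel columns grow to the right and rows downward; lengths in mm; the calibration is good to about 2 mm. A picture is of the moment at which its call begins: read the wrist's pose just before it. calibration takes no time and is no camera call; for the wrist camera it gives the pose at the moment of the call.
- workorder.hand_in(): hands the job in, once; it reports no verdict.
The state is a dict: "time_s": time; "q": joint angles; "qd": joint speeds; "tau": joint torques, N m; "position": TCP position; "tcp_rot": TCP orientation; "contact_force": force on the tool from outside, world axes, zero at the start; "wrist_torque": the same for the moment, N m; "finger_gap": finger opening in mm.
Only numpy, scipy, OpenCV 4.12 (cv2) and the standard library are available. Lean on these libraries where they do the work, as an engineer would, in place of code of your own. Each camera call takes 0.05 s, during which the arm holds its last target. There are 200 camera calls.

## Task

The white debug probe lies top up on the bench in front of the low inspection plate, and we need its underside facing up. Without ever picking it up, push it flat across the bench against the plate's front edge with the fingertips, then keep pushing and raise its near side so that it tips up at that edge and falls over onto the plate, upside down. Leave it lying flat on the plate, and do not disturb the vial, the adapter or the small card beside the work.

Things in the scene. Friction and masses are not known exactly. Their poses are not given: they have to be found in the camera images.
- plate: Inspection plate: flat aluminium plate with a dark inlaid mat, fixed to the bench, 130 (x) x 200 (y) x 6 mm. Origin under its centre, on the bench. Its -x side is the straight, upright 6 mm high front edge nearest the robot (130/2 = 65 mm from the origin); along its +x side runs a back stop 10 mm wide that stands 12 mm above the bench. Stands at a different place and yaw (within 0.35 rad) each time.
- probe: Debug probe: flat white case with blue base, 42 (x) x 82 (y, body; 88 with its sockets) x 15 mm, about 60 g, slightly rounded edges. Origin at the centre of its underside; z points out of its white top (up at the start). Its +x long side faces the plate, its -x long side faces the robot, with up to 0.35 rad of yaw relative to the plate; it lies loose on the bench (its far side about 35 to 65 mm from the plate's edge).
- probe_center (a point): centre of the probe, half-way up (7.3 mm above its underside)
- probe_near (a point): middle of the probe's -x long side, half-way up (21 mm from its centre). Held by a push of about 10 N or more against the plate's edge, this side follows the fingertips upward by friction, turning about its far lower edge; it slips off when the push drops to a few newtons.
- probe_far (a point): middle of the probe's +x long side, the one that goes against the plate, half-way up (21 mm from its centre)
- vial: bystander: white vial with cap, 25 mm diameter, 56 mm tall, standing upright on the bench at the plate's right; origin at the centre of its underside
- adapter: bystander: small metal and brass adapter, 16 mm wide, 32 mm tall, standing upright on the bench left of the probe; origin at the centre of its underside
- card: bystander: small white relay card, 24 x 34 x 5 mm, lying on the bench at the plate's left; origin at the centre of its underside
There are look-alikes about, which are no part of the job. Several things look just like the probe: the one meant starts farthest to the robot's left.

How it is judged (in metres and radians):
On the way, in this order (a step that is already met when the one before it is completed fails the run):
1. the probe lies flat, top up, with its far long side pushed against the plate's front edge (x of probe_far in the frame of plate between -0.073 and -0.055 m and y of probe_center in the frame of plate between -0.08 and 0.08 m and angle between probe's own z axis and vertical below 0.25 rad), for 0.05 s.
2. the probe stands tipped up at the plate's edge, its near side up and its far side still down (angle between probe's own z axis and vertical between 0.9 and 2 rad and height (world z) of probe_near above 0.032 m and height (world z) of probe_far below 0.03 m and x of probe_far in the frame of plate between -0.085 and -0.035 m).
At the end, for the whole second after the job is handed in: The probe lies still and upside down (its top pointing down within 0.19 rad), flat on the plate: its centre is over the plate, at least 10 mm in from the front and side edges and not up on the back stop, 10 to 19 mm above the bench (angle between probe's own z axis and vertical above 2.95 rad and x of probe_center in the frame of plate between -0.055 and 0.035 m and y of probe_center in the frame of plate between -0.09 and 0.09 m and height (world z) of probe_center between 0.01 and 0.019 m and linear speed of probe below 0.02 m/s and angular speed of probe below 0.2 rad/s); the robot touches nothing.
It fails at once if the probe is picked up: both of its long sides more than 36 mm above the bench at once (height (world z) of each of probe_near, probe_far above 0.036 m).
It fails at once if the vial is moved by more than 15 mm (distance of vial from where it was at the start of the episode above 0.015 m).
It fails at once if the adapter is moved by more than 15 mm (distance of adapter from where it was at the start of the episode above 0.015 m).
It fails at once if the card is moved by more than 15 mm (distance of card from where it was at the start of the episode above 0.015 m).
It also fails if it takes over 53 s, if anything falls off the work surface, if the arm or the gripper's body presses on something with over 40 N, if the wrist force passes 120 N, or if a joint passes its speed limit or range.

## Working session

There is one attempt and no reset: what is moved stays moved. The work goes in short steps, Python scripts to look and compute and a tool call to move; the robot and the scene stay as the last step left them, time stands still between calls to the robot, and variables do not carry over. Pictures are saved under pics/ and viewed, on a budget of 10 in all, crops included, one or two more only if the job needs it, and the job is handed in when it is done.

Besides the shell and the picture viewer there is one more tool, called after "Emit:" as name(argument=value, ...) on one line, values as JSON. drive_tool: Moves the arm, as the interface text tells. Its arguments: {"type":"object","properties":{"rows":{"type":"array","items":{"type":"array","items":{"type":"number"}}},"grip_force":{"type":"number"}},"required":["rows"]}

```bash
mkdir -p pics
python3 - <<'E'
from station import robot, cams
import cv2,numpy as np
o=robot.get_obs(); print({k:np.round(v,3).tolist() for k,v in o.items()})
for n in("top","side"):
    cv2.imwrite(f"pics/{n}0.png",cams.capture(n)[:,:,::-1]); c=cams.calibration(n); print(n,{k:np.round(v,4).tolist() if not isinstance(v,str) else v for k,v in c.items()})
E
```

```text
{'time_s': 0.0, 'q': [-74.863, 24.936, 1.431, 90.19, -0.663, 64.976, -4.304], 'qd': [0.007, -0.018, -0.011, -0.081, 0.098, 0.037, 0.005], 'tau': [-0.0, -67.049, 1.025, -31.622, 0.015, 0.012, 0.0], 'position': [224.007, 582.914, 230.522], 'tcp_rot': [[-0.933, 0.359, -0.0], [0.359, 0.933, -0.002], [-0.0, -0.002, -1.0]], 'contact_force': [-0.401, 0.081, 0.799], 'wrist_torque': [-0.02, -0.01, 0.033], 'finger_gap': 85.516}
top {'K': [[496.0212, 0.0, 321.0698], [0.0, 496.0212, 243.0266], [0.0, 0.0, 1.0]], 'T': [[0.0209, 0.9984, -0.0527, 501.524], [-0.9998, 0.0211, 0.0043, 200.9516], [0.0054, 0.0526, 0.9986, 887.5439], [0.0, 0.0, 0.0, 1.0]]}
side {'K': [[525.9036, 0.0, 323.3492], [0.0, 525.9036, 234.5217], [0.0, 0.0, 1.0]], 'T': [[-0.9154, 0.219, -0.3378, 283.3649], [-0.4025, -0.4913, 0.7724, 860.0111], [0.0032, 0.843, 0.5379, 497.536], [0.0, 0.0, 0.0, 1.0]]}
```

View pics/top0.png

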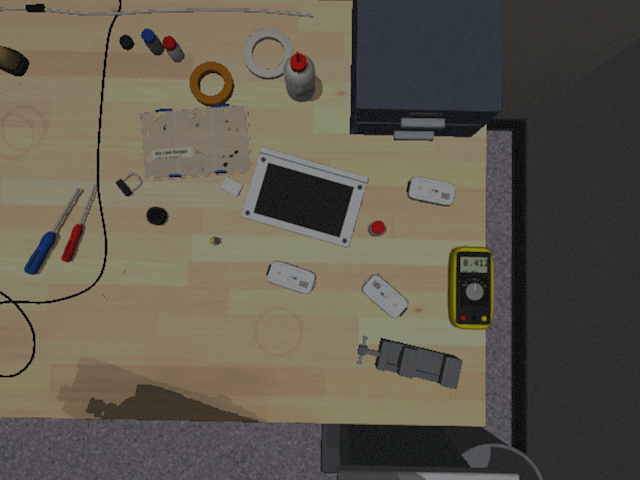

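View pics/side0.png

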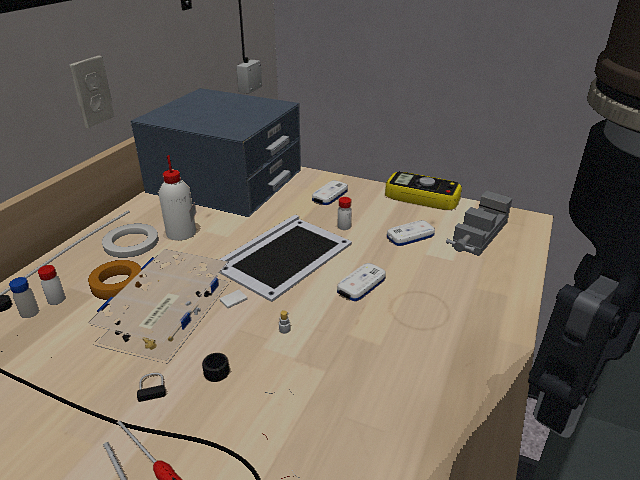

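The top view shows the plate with its front edge from (242,212) to (347,246). The leftmost probe is at (291,277), the adapter at (215,240), the card at (232,187) and the vial at (377,228). The side view shows the same layout.

```bash
cat > h.py <<'E'
import cv2,numpy as np
from station import robot,cams
def ray(cal,px,z):
    K,T=cal["K"],cal["T"]; px=np.atleast_2d(np.float64(px))
    u=(px-[K[0,2],K[1,2]])/[K[0,0],K[1,1]]
    d=np.c_[u[:,0],-u[:,1],-np.ones(len(u))]@T[:3,:3].T
    return T[:3,3]+d*((z-T[2,3])/d[:,2])[:,None]
E
python3 - <<'E'
from h import *
c=cams.calibration("top"); im=cv2.imread("pics/top0.png"); hsv=cv2.cvtColor(im,cv2.COLOR_BGR2HSV)
g=((hsv[...,1]<45)&(hsv[...,2]>120)).astype(np.uint8)
dark=((hsv[...,2]<60)).astype(np.uint8)
for nm,m,z,ok in(("white",g,15,lambda a:a>80),("dark",dark,6,lambda a:a>3000)):
    n,lab,st,ce=cv2.connectedComponentsWithStats(m)
    for i in range(1,n):
        x,y,w,h,a=st[i]
        if ok(a) and 200<ce[i][0]<450 and 150<ce[i][1]<330:
            p=np.argwhere(lab==i)[:,::-1].astype(np.float32)
            zz=6 if a>1500 else z
            b=ray(c,cv2.boxPoints(cv2.minAreaRect(p)),zz)
            print(nm,np.round(ce[i]),a,np.round(b[:,:2]).tolist(),"ctr",np.round(b.mean(0)[:2],1))
print(np.round(ray(c,[[262,151],[368,181],[347,246],[242,212]],6)))
E
```

```text
white [313. 164.] 573 [[709.0, 311.0], [718.0, 309.0], [667.0, 117.0], [658.0, 119.0]] ctr [688.3 214.2]
white [302. 200.] 2510 [[593.0, 345.0], [709.0, 316.0], [656.0, 118.0], [541.0, 149.0]] ctr [624.9 232.2]
white [231. 186.] 261 [[641.0, 380.0], [664.0, 370.0], [649.0, 339.0], [627.0, 350.0]] ctr [645.3 359.6]
white [432. 190.] 892 [[634.0, 45.0], [673.0, 38.0], [658.0, -43.0], [619.0, -36.0]] ctr [645.9   1.1]
white [290. 277.] 893 [[481.0, 293.0], [518.0, 281.0], [494.0, 206.0], [457.0, 218.0]] ctr [487.3 249.6]
white [385. 297.] 895 [[467.0, 126.0], [497.0, 101.0], [447.0, 41.0], [417.0, 65.0]] ctr [457.   83.5]
dark [303. 200.] 4515 [[601.0, 318.0], [690.0, 295.0], [649.0, 142.0], [561.0, 166.0]] ctr [625.4 230.4]
[[711. 307.   6.]
 [661. 115.   6.]
 [544. 151.   6.]
 [601. 339.   6.]]
```

Emit:
drive_tool(rows=[[-3,-2.2,1,0,0,-0.02,0.45],[-6,-4.4,2,0,0,-0.04,0.45],[-9,-6.6,3,0,0,-0.06,0.45],[-12,-8.8,5,0,0,-0.08,0.45],[-16,-11.5,7,0,0,-0.107,0.45],[-20,-14.5,9,0,0,-0.107,0.45],[-24,-17.5,11,0,0,-0.107,0.45],[-27,-20,13,0,0,-0.107,0.45],[-30.4,-22.2,14,0,0,-0.107,0.45],[-30.4,-22.2,14,0,0,-0.107,0.45]])

```text
time_s: 0.93
position: [428.6, 263.9, 89.9]
tcp_rot: [[-0.966, 0.257, -0.001], [0.257, 0.966, -0.002], [0.0, -0.003, -1.0]]
contact_force: [0.8, 0.1, 0.9]
finger_gap: 38.7
```

Run:
```python
from h import *
o=robot.get_obs(); print({k:np.round(o[k],3).tolist() for k in("time_s","position","tcp_rot","contact_force","finger_gap","q")})
for n in("top","wrist"): cv2.imwrite(f"pics/{n}1.png",cams.capture(n)[:,:,::-1])
a=np.hstack([cv2.resize(cv2.imread(f"pics/{n}1.png"),(400,300)) for n in("top","wrist")]);cv2.imwrite("pics/a1.png",a)
```

```text
{'time_s': 0.933, 'position': [428.581, 263.919, 89.921], 'tcp_rot': [[-0.966, 0.257, -0.001], [0.257, 0.966, -0.002], [0.0, -0.003, -1.0]], 'contact_force': [0.752, 0.076, 0.892], 'finger_gap': 38.653, 'q': [-40.56, 23.76, 3.652, 116.2, -2.164, 40.233, 39.522]}
```

View pics/a1.png

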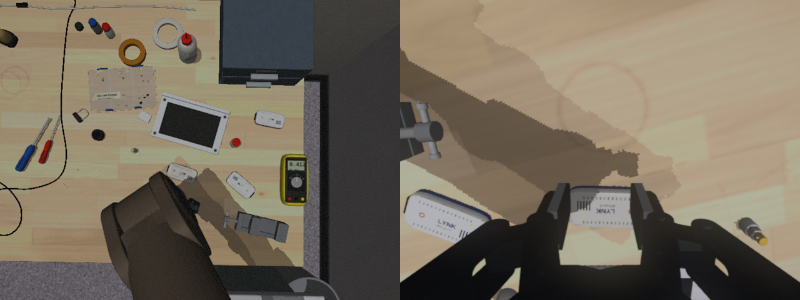

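The top view (left half) shows the gripper behind the probe. The wrist view (right half, probe at about (605,205) of the montage) shows the probe centred between the fingers. Next I lower the fingers.

Emit:
drive_tool(rows=[[0,0,2,0,0,0,0.45],[0,0,4,0,0,0,0.45],[0,0,6,0,0,0,0.45],[0,0,7.5,0,0,0,0.45],[0,0,8.2,0,0,0,0.45],[0,0,8.6,0,0,0,0.45],[0,0,8.7,0,0,0,0.45],[0,0,8.8,0,0,0,0.45]])

```text
time_s: 1.7
position: [430.5, 259.2, 1.5]
tcp_rot: [[-0.964, 0.266, -0.001], [0.266, 0.964, -0.006], [-0.0, -0.006, -1.0]]
contact_force: [0.2, -0.3, -0.6]
finger_gap: 38.3
```

Emit:
drive_tool(rows=[[0,0,0.1,0,0,0,0.45],[0,0,0.2,0,0,0,0.45],[0,0,0.2,0,0,0,0.45]])

```text
time_s: 1.95
position: [430.8, 259.4, -0.0]
tcp_rot: [[-0.964, 0.266, -0.001], [0.266, 0.964, -0.005], [-0.001, -0.005, -1.0]]
contact_force: [0.3, -0.8, -0.7]
finger_gap: 38.5
```

Emit:
drive_tool(rows=[[-0.6,0.5,0,0,0,0,0.45],[-1.2,0.5,0,0,0,0,0.45],[-1.8,0.5,0,0,0,0,0.45],[-2.2,0.5,0,0,0,0,0.45],[-2.6,0.5,0,0,0,0,0.45],[-3,0.5,0,0,0,0,0.45],[-3.4,0.5,0,0,0,0,0.45],[-3.8,0.5,0,0,0,0,0.45],[-4.2,0.5,0,0,0,0,0.45],[-4.6,0.5,0,0,0,0,0.45]])

```text
time_s: 2.78
position: [476.8, 251.9, -0.0]
tcp_rot: [[-0.964, 0.266, -0.001], [0.266, 0.964, -0.005], [-0.001, -0.005, -1.0]]
contact_force: [0.1, 0.1, 0.6]
finger_gap: 38.3
```

Emit:
drive_tool(rows=[[-0.4,0,0,0,0,0,0.45],[-0.8,0,0,0,0,0,0.45],[-1.2,0,0,0,0,0,0.45],[-1.6,0,0,0,0,0,0.45],[-2,0,0,0,0,0,0.45],[-2.3,0,0,0,0,0,0.45],[-2.5,0,0,0,0,0,0.45]])

```text
time_s: 3.37
position: [501.4, 245.0, -0.0]
tcp_rot: [[-0.964, 0.266, -0.0], [0.266, 0.964, -0.005], [-0.001, -0.005, -1.0]]
contact_force: [0.1, 0.3, 0.1]
finger_gap: 38.6
```

Run:
```python
from h import *
print(robot.get_obs()["position"])
for n in("top","side"): cv2.imwrite(f"pics/{n}2.png",cams.capture(n)[:,:,::-1])
a=cv2.imread("pics/top2.png")[130:330,190:420];b=cv2.imread("pics/side2.png")[190:390,190:420]
cv2.imwrite("pics/a2.png",cv2.resize(np.hstack([a,b]),(800,348)))
```

```text
[ 5.01383570e+02  2.45040921e+02 -1.91768187e-02]
```

View pics/a2.png

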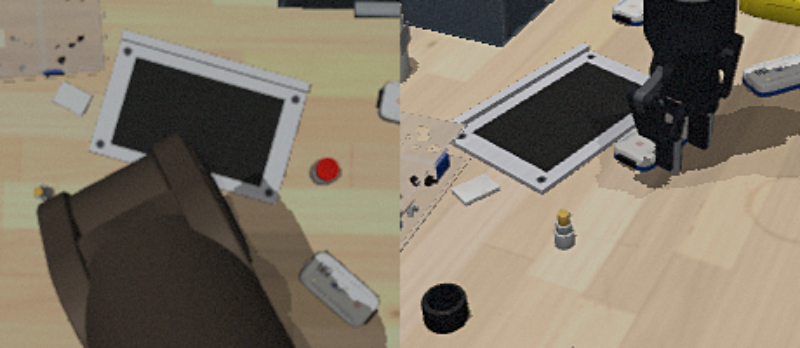

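The side crop shows the probe just in front of the plate's edge with both fingers behind it, and the adapter is untouched. I'll now creep to contact while watching the force.

Emit:
drive_tool(rows=[[-0.2,0,0,0,0,0,0.45],[-0.4,0,0,0,0,0,0.45],[-0.6,0,0,0,0,0,0.45]])

```text
time_s: 3.72
position: [507.2, 243.5, -0.0]
tcp_rot: [[-0.964, 0.266, -0.0], [0.266, 0.964, -0.005], [-0.001, -0.005, -1.0]]
contact_force: [-0.1, 0.9, 0.2]
finger_gap: 38.5
```

Emit:
drive_tool(rows=[[-0.2,0,0,0,0,0,0.45],[-0.4,0,0,0,0,0,0.45]])

```text
time_s: 3.88
position: [511.2, 242.4, 0.0]
tcp_rot: [[-0.964, 0.266, -0.0], [0.266, 0.964, -0.005], [-0.001, -0.005, -1.0]]
contact_force: [-0.8, 0.6, -0.3]
finger_gap: 38.8
```

Emit:
drive_tool(rows=[[-0.15,0,0,0,0,0,0.45],[-0.3,0,0,0,0,0,0.45]])

```text
time_s: 4.05
position: [511.9, 242.0, -0.2]
tcp_rot: [[-0.964, 0.265, -0.004], [0.265, 0.964, -0.006], [0.003, -0.007, -1.0]]
contact_force: [-11.2, 2.9, 7.4]
finger_gap: 38.5
```

Emit:
drive_tool(rows=[[-0.2,0,0,0,0,0,0.45],[-0.3,0,0,0,0,0,0.45]])

```text
time_s: 4.22
position: [511.9, 242.0, -0.5]
tcp_rot: [[-0.965, 0.263, -0.009], [0.263, 0.965, -0.006], [0.007, -0.008, -1.0]]
contact_force: [-12.2, 3.3, 9.2]
finger_gap: 38.6
```

Run:
```python
from h import *
print(robot.get_obs()["contact_force"])
for n in("top","side"): cv2.imwrite(f"pics/{n}3.png",cams.capture(n)[:,:,::-1])
b=cv2.imread("pics/side3.png")[220:320,260:400]
cv2.imwrite("pics/a3.png",cv2.resize(b,(700,500)))
```

```text
[-12.17767359   3.26191621   9.20828644]
```

View pics/a3.png

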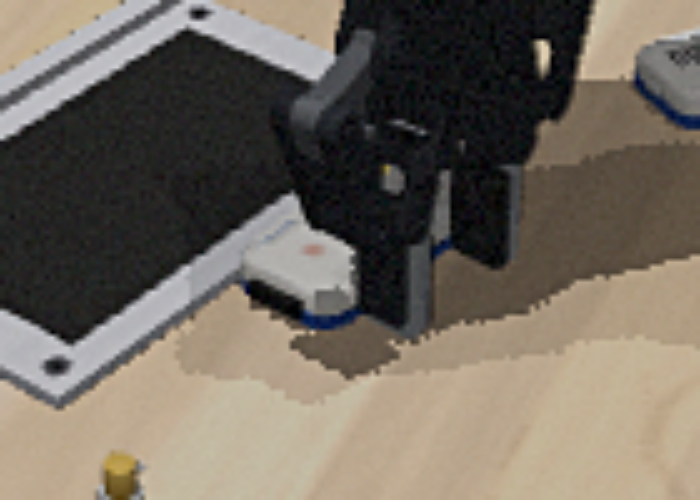

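The side crop shows the probe flush and flat against the plate's front edge, with both fingers on its near side. I'll now lift while keeping the push on.

Emit:
drive_tool(rows=[[-0.4,0,0,0,0,0,0.45],[-0.45,0,-0.2,0,0,0,0.45],[-0.45,0,-0.4,0,0,0,0.45],[-0.5,0,-0.6,0,0,0,0.45],[-0.5,0,-0.8,0,0,0,0.45],[-0.5,0,-1.0,0,0,0,0.45]])

```text
time_s: 4.82
position: [512.7, 241.6, 8.6]
tcp_rot: [[-0.965, 0.261, -0.016], [0.261, 0.965, -0.006], [0.013, -0.01, -1.0]]
contact_force: [-9.2, 2.1, 1.4]
finger_gap: 38.2
```

Run:
```python
from h import *
for n in("side",): cv2.imwrite(f"pics/{n}4.png",cams.capture(n)[:,:,::-1])
b=cv2.imread("pics/side4.png")[220:320,260:400]
cv2.imwrite("pics/a4.png",cv2.resize(b,(700,500)))
```

```text
(no output)
```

View pics/a4.png

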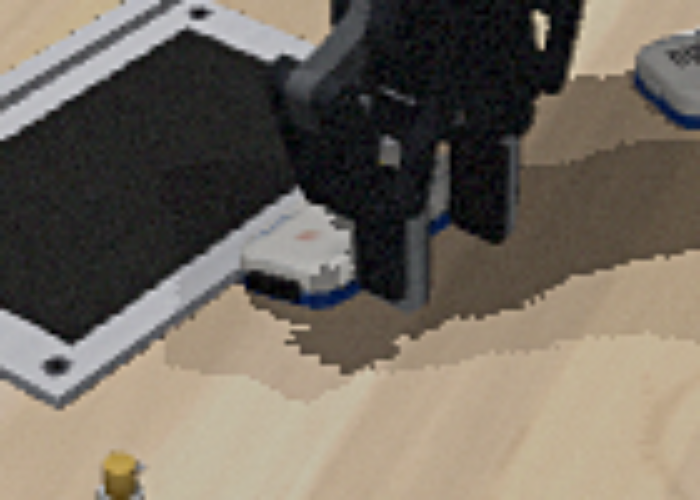

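The near side has followed the fingertips up by about 9 mm (blue base visible at (330,300), clear of the bench). I'll continue with a slightly stronger push.

Emit:
drive_tool(rows=[[-0.5,0,0,0,0,0,0.45],[-0.6,0,-0.2,0,0,0,0.45],[-0.65,0,-0.4,0,0,0,0.45],[-0.7,0,-0.6,0,0,0,0.45],[-0.7,0,-0.8,0,0,0,0.45],[-0.75,0,-1.0,0,0,0,0.45],[-0.8,0,-1.2,0,0,0,0.45]])

```text
time_s: 5.45
position: [516.7, 240.5, 20.3]
tcp_rot: [[-0.966, 0.259, -0.022], [0.259, 0.966, -0.007], [0.02, -0.012, -1.0]]
contact_force: [-11.0, 2.8, 5.5]
finger_gap: 38.5
```

Emit:
drive_tool(rows=[[-0.5,0,0,0,0,0,0.45],[-0.65,0,-0.2,0,0,0,0.45],[-0.75,0,-0.4,0,0,0,0.45],[-0.8,0,-0.5,0,0,0,0.45]])

```text
time_s: 5.78
position: [519.4, 239.8, 24.7]
tcp_rot: [[-0.966, 0.257, -0.031], [0.257, 0.966, -0.007], [0.028, -0.015, -1.0]]
contact_force: [-16.0, 3.1, 9.6]
finger_gap: 38.8
```

Run:
```python
from h import *
for n in("side",): cv2.imwrite(f"pics/{n}5.png",cams.capture(n)[:,:,::-1])
b=cv2.imread("pics/side5.png")[210:310,260:400]
cv2.imwrite("pics/a5.png",cv2.resize(b,(700,500)))
```

```text
(no output)
```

View pics/a5.png

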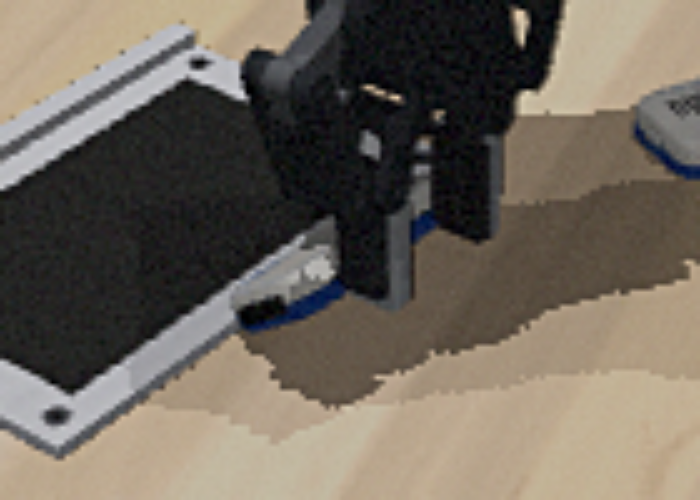

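It is at about 35° and following the circle. I'll continue along the arc.

Emit:
drive_tool(rows=[[-0.5,0,-0.2,0,0,0,0.45],[-0.65,0,-0.4,0,0,0,0.45],[-0.8,0,-0.6,0,0,0,0.45],[-1.0,0,-0.8,0,0,0,0.45],[-1.2,0,-1.0,0,0,0,0.45],[-1.4,0,-1.1,0,0,0,0.45],[-1.6,0,-1.2,0,0,0,0.45]])

```text
time_s: 6.42
position: [532.2, 236.6, 37.2]
tcp_rot: [[-0.966, 0.255, -0.036], [0.256, 0.967, -0.007], [0.033, -0.016, -0.999]]
contact_force: [-14.6, 0.6, 19.6]
finger_gap: 38.4
```

Run:
```python
from h import *
for n in("side",): cv2.imwrite(f"pics/{n}6.png",cams.capture(n)[:,:,::-1])
b=cv2.imread("pics/side6.png")[210:310,260:400]
cv2.imwrite("pics/a6.png",cv2.resize(b,(700,500)))
```

```text
(no output)
```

View pics/a6.png

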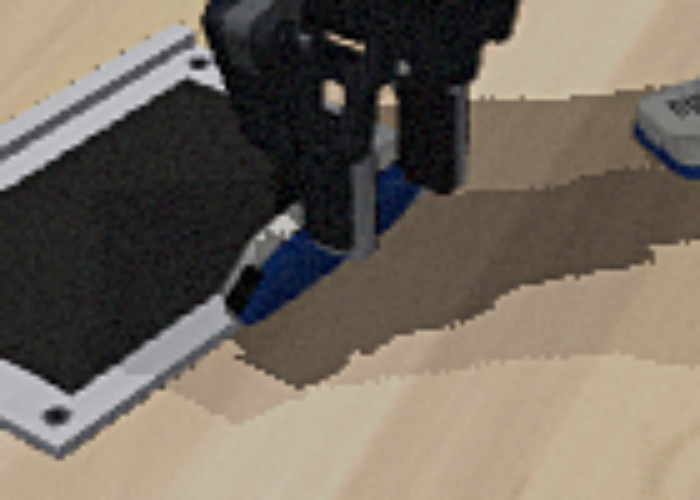

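The probe is now tipped to about 55–60°, its blue underside showing at (330,260), with the far edge still at the plate. I'll carry it over the top.

Emit:
drive_tool(rows=[[-0.4,0,-0.2,0,0,0,0.45],[-0.6,0,-0.4,0,0,0,0.45],[-0.8,0,-0.5,0,0,0,0.45],[-1.0,0,-0.6,0,0,0,0.45],[-1.2,0,-0.7,0,0,0,0.45],[-1.4,0,-0.8,0,0,0,0.45]])

```text
time_s: 6.97
position: [547.1, 232.8, 44.9]
tcp_rot: [[-0.966, 0.256, -0.034], [0.256, 0.967, -0.007], [0.032, -0.015, -0.999]]
contact_force: [0.4, 0.3, 0.2]
finger_gap: 38.4
```

Run:
```python
from h import *
for n in("side",): cv2.imwrite(f"pics/{n}7.png",cams.capture(n)[:,:,::-1])
b=cv2.imread("pics/side7.png")[210:310,260:400]
cv2.imwrite("pics/a7.png",cv2.resize(b,(700,500)))
```

```text
(no output)
```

View pics/a7.png

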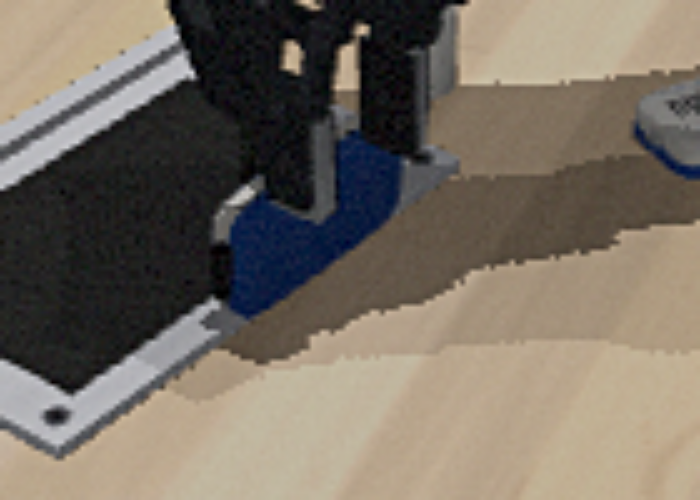

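The probe stands near 85–90° with its far face on the plate's edge. The fingertips are behind its underside at (305,215) with no load. I'll push it over gently.

Emit:
drive_tool(rows=[[-0.2,0,0.1,0,0,0,0.45],[-0.4,0,0.2,0,0,0,0.45],[-0.6,0,0.3,0,0,0,0.45],[-0.8,0,0.3,0,0,0,0.45],[-1.0,0,0.3,0,0,0,0.45],[-1.2,0,0.3,0,0,0,0.45],[-1.4,0,0.3,0,0,0,0.45],[-1.6,0,0.3,0,0,0,0.45]])

```text
time_s: 7.68
position: [563.1, 228.5, 41.6]
tcp_rot: [[-0.966, 0.256, -0.034], [0.257, 0.966, -0.007], [0.031, -0.015, -0.999]]
contact_force: [0.2, 0.5, -0.1]
finger_gap: 38.9
```

Run:
```python
from h import *
print(robot.get_obs()["contact_force"])
for n in("side",): cv2.imwrite(f"pics/{n}8.png",cams.capture(n)[:,:,::-1])
b=cv2.imread("pics/side8.png")[210:310,260:400]
cv2.imwrite("pics/a8.png",cv2.resize(b,(700,500)))
```

```text
[ 0.18181565  0.47893279 -0.06913233]
```

View pics/a8.png

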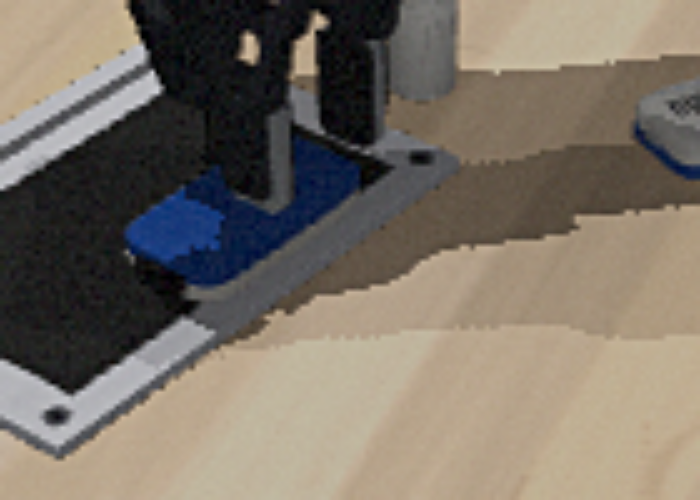

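The probe has fallen over and lies blue side up, flat on the plate (crop centre about (245,225)), and the fingers are free above it. I'll retreat upward and back.

Emit:
drive_tool(rows=[[0,0,-1,0,0,0,0.45],[0,0,-3,0,0,0,0.45],[1,0,-6,0,0,0,0.45],[4,0,-9,0,0,0,0.45],[7,0,-12,0,0,0,0.45],[10,0,-14,0,0,0,0.45],[13,0,-16,0,0,0,0.45],[16,0,-16,0,0,0,0.45],[18,0,-16,0,0,0,0.45],[18,0,-16,0,0,0,0.45]])

```text
time_s: 8.57
position: [391.0, 277.4, 208.6]
tcp_rot: [[-0.967, 0.252, -0.034], [0.252, 0.968, -0.005], [0.032, -0.014, -0.999]]
contact_force: [-0.2, 0.5, 0.6]
finger_gap: 38.5
```

Run:
```python
from h import *
ct,cs=cams.calibration("top"),cams.calibration("side")
for n in("top","side"): cv2.imwrite(f"pics/{n}9.png",cams.capture(n)[:,:,::-1])
for n,c in(("top",ct),("side",cs)):
    im=cv2.imread(f"pics/{n}9.png"); h=cv2.cvtColor(im,cv2.COLOR_BGR2HSV)
    m=cv2.inRange(h,(100,120,40),(130,255,255)); k,l,st,ce=cv2.connectedComponentsWithStats(m)
    for i in range(1,k):
        if st[i][4]>150:
            p=ray(c,ce[i],21)[0,:2]; d=p-[630,230]; print(n,ce[i],st[i][4],p,"plate xy",d@[.966,-.257],d@[.257,.966])
a=cv2.imread("pics/top9.png")[130:330,190:420];b=cv2.imread("pics/side9.png")[190:390,190:420]
cv2.imwrite("pics/a9.png",cv2.resize(np.hstack([a,b]),(800,348)))
```

```text
top [307.74288338 218.61616162] 1089 [589.66308642 221.4998169 ] plate xy -36.78091146366428 -18.577763661255883
top [ 39.96477495 252.89236791] 511 [519.72314351 686.54123021] plate xy -223.85853953543835 412.67767626089045
side [308.11318408 251.32711443] 804 [584.78421768 231.51763931] plate xy -44.0684790250931 -10.154416481850847
side [ 18.39834025 284.62655602] 241 [934.91095931 481.73712052] plate xy 229.84754671971717 321.54017496678193
```

View pics/a9.png

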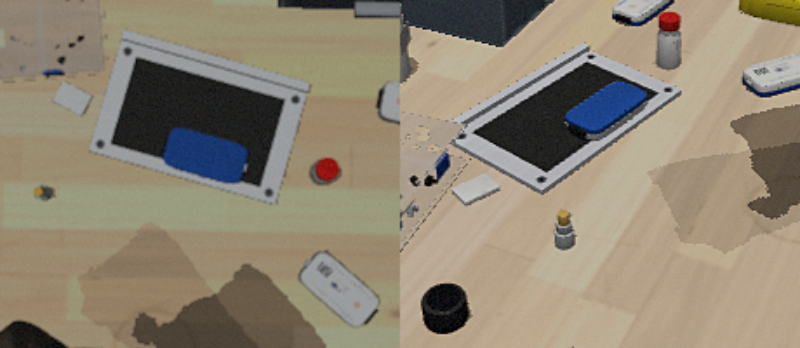

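Both views show the probe blue side up, flat on the plate at about x −37, y −19 mm in the plate frame. The vial, adapter and card stand where they were.

```bash
python3 -c "
from station import workorder; print(workorder.hand_in())"
```

```text
the job is handed in; nothing more can be done
None
```

The probe now lies upside down and flat on the inspection plate, and the job is handed in; the station gave no verdict. I pushed it flat against the plate's front edge with two spread fingertips. With a push of mostly 10–16 N I raised its near side along an arc until it stood at about 85–90°, then it fell over onto the plate. It was never gripped, and the last move ended at 8.6 s on the robot's clock.

- **Final position:** the top view puts the probe's centre at about x = −37, y = −19 mm in the plate frame, inside the limits. The side view gave x = −44, y = −10 mm, also inside. I trust it less, because its colour mask probably took in part of the probe's side walls.
- **Lying flat:** I judged this from the last pictures, which show the blue base facing up with the case resting evenly on the mat. I did not measure its height or tilt.
- **Bystanders:** the vial, adapter and card look to be where they started. I compared them by eye and did not measure how far they might have moved.
- **Robot:** the gripper is well clear, about 200 mm up and back, and touches nothing.

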